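Close the vacuum keeper and hold its dial at the third click

TASK

Put the lid squarely and fully home on the walnut-filled steel canister of the vacuum keeper, lowering it rather than dropping it, and let go of it. Only then turn the keeper's spring-return dial clockwise past its first two clicks to the third and hold it there against the spring for at least two seconds: the job finishes while you are still holding the dial at the third click, with the lid still on and the mug, the tin and the sauce jar left standing where they were.

Things in the scene. Friction and masses are not known exactly. Their poses are not given: they have to be found in the camera images.
- keeper: vacuum food keeper, a white plastic appliance fixed to the worktop, 170 x 300 mm (its x and y), origin at the centre of its underside on the worktop, z up. Its left part (towards its +y) carries an open round steel canister; its right part (towards its -y) is a console 140 x 120 mm with a flat top 85 mm above the worktop and the dial on it.
- canister_mouth (a point): centre of the canister's open mouth, at the level of its rim, 105 mm above the worktop and at (0, 85) mm in the keeper's frame; its axes are the keeper's. Canister outside diameter 112 mm, wall 4 mm, inside diameter 104 mm; walnuts lie inside, more than 12 mm below the rim
- dial (a joint): rotation of the dial in rad: 0 at rest, growing clockwise seen from above; clicks (softly felt) at 0.4, 0.8 and 1.2, end stop at 1.3. A spring always turns it back to 0 when let go, from every click; turning takes 0.04 to 0.16 N m
- dial_grip (a point): point on the dial's upright axis, 116 mm above the worktop, at (0, -85) mm in the keeper's frame; turns with the dial. Black round skirt 60 mm across, on it an upright bar grip along this point's x: 49 mm long, 14 mm thick (y), top 12 mm above this point, foot (skirt top) 20 mm below. At rest its white pointer looks along the keeper's -x; three ticks stand clockwise from there
- lid: the canister's lid, 0.11 to 0.22 kg, loose: grey flange 122 mm across and 8 mm thick, below it a black round plug 96 mm across and 12 mm deep, on top a grey bar handle; origin at the centre of the plug's underside, z up. At the start it lies plug down on the worktop. Home, the plug is in the canister and the flange rests on its rim
- lid_grip (a point): centre of the lid's bar handle, 35 mm above the plug's underside; axes are the lid's. The bar is 60 mm long along the lid's x, 18 mm thick along its y, and 30 mm high: its top is 15 mm above this point, the flange's top 15 mm below. With the lid home this point is 23 mm above the canister mouth's centre
- mug: white spotted mug, 82 x 114 mm, 91 mm high, bystander; origin at the centre of its underside
- tin: low food tin, 75 mm across, 58 mm high, bystander; origin at the centre of its underside
- sauce: sauce jar with a wooden-coloured cap, 66 mm across, 104 mm high, bystander; origin at the centre of its underside
There are look-alikes about, which are no part of the job. What is shaped like the lid but turquoise is not meant.

How it is judged (in metres and radians):
On the way, in this order (a step that is already met when the one before it is completed fails the run):
1. the lid is fully home on the canister and let go, the dial still at rest (horizontal distance between lid_grip and canister_mouth below 0.007 m and z of lid_grip in the frame of canister_mouth between 0.02 and 0.0255 m and angle between lid_grip's own z axis and vertical below 0.05 rad and contact force between each of the arm, the fingers and lid below 0.3 N and value of joint dial below 0.2 rad), for 0.2 s.
2. the dial is held at its third click for two seconds, the lid staying home (horizontal distance between lid_grip and canister_mouth below 0.007 m and z of lid_grip in the frame of canister_mouth between 0.02 and 0.0255 m and angle between lid_grip's own z axis and vertical below 0.05 rad and value of joint dial above 1.08 rad), for 2 s.
At the end, for the whole second after the job is handed in: The robot holds the dial at the third click (joint above 1.08 rad, touching it), while the lid, untouched, sits home on the canister (centred within 7 mm, handle centre 20 to 25.5 mm above the mouth, tilt under 0.05 rad); mug, tin and jar stand upright within 30 mm of where they were (all of step 2 and contact force between each of the arm, the fingers and lid below 0.3 N and contact force between any of the fingers, the arm and keeper above 0.5 N and distance of each of mug, tin, sauce from where it was at the start of the episode below 0.03 m and angle between each of mug, tin, sauce's own z axis and vertical below 0.15 rad); the arm keeps its last pose, push and grip.
It fails at once if the dial is turned (past 0.3 rad) before the lid is home (value of joint dial above 0.3 rad and not (horizontal distance between lid_grip and canister_mouth below 0.007 m and z of lid_grip in the frame of canister_mouth between 0.02 and 0.0255 m and angle between lid_grip's own z axis and vertical below 0.05 rad)).
It fails at once if the lid is dropped (falls free by more than about 1 cm) (linear speed of lid above 0.5 m/s and contact force between the fingers and lid below 0.3 N).
It fails at once if the mug, tin or sauce jar is pushed away or knocked over (distance of any of mug, tin, sauce from where it was at the start of the episode above 0.03 m or angle between any of mug, tin, sauce's own z axis and vertical above 0.3 rad).
It also fails if it takes over 56 s, if anything falls off the work surface, if the arm or the gripper's body presses on something with over 40 N, if the wrist force passes 120 N, or if a joint passes its speed limit or range.

ROBOT

A 6-joint arm with a two-finger parallel gripper is mounted at the origin on a cart in front of the work surface, level with it; the furniture and walls round the work are solid. World frame = base frame: x ahead of the robot, y to its left, z up, the work surface at z = 0. Lengths are in mm, angles in rad, forces in N, time in s.
With the tool pointing down it reaches from about 350 to 775 mm from the base axis. Payload 7.3 kg.
Tool frame: the origin (TCP) lies on the centre line of the jaws, within the pads' length; the fingertips stand 17 mm ahead of it and the grasp point (between the pads) lies 2 mm behind it; z points along the fingers, y is the line along which they close (so a half turn about z gives the same grasp; the last joint's range is limited). The gripper opens to 92 mm and grips with 3 to 60 N. Pads are 19 mm wide; open, the fingers measure 130 mm over their backs; the gripper's body (75 mm by 190 mm) begins 47 mm behind the grasp point.
Start: joints at [-1.409, 0.342, 1.524, -0, 1.275, -0.146], TCP at [159.078, -500.337, 243.741] pointing down, gripper open.
Joint ranges: [-2.53, 2.53], [-0.77, 2.02], [0.04, 2.7], [-1, 4.14], [0.28, 2.66], [-3.11, 3.11]. Speed limits (rad/s): [2.57, 2.57, 3.14, 3.14, 3.14, 3.14].

INTERFACE

Orientations are given as [roll, pitch, yaw] about the fixed x, y, z axes, in that order (R = Rz(yaw) Ry(pitch) Rx(roll)).
In Python, from plant import bot gives the robot as it stands. The module is installed in compiled form; this text tells all that it offers.
- The arm moves only by the shell command python3 -m pendant 'ROWS'. ROWS is JSON, a list of rows, each a list of 3 entries, a list of its own where there are three numbers: the shift along the world's x, y, z as a fraction of full scale, then the turn, a rotation vector about the world's x, y, z as a fraction of full scale, then the opening, from -1 (shut) to 1 (fully open), so that 0 is half open. In form: [[[tx, ty, tz], [rx, ry, rz], claw], ...]. A call has exactly 10 rows; each row shifts and turns the commanded pose from where the row before left it; what a row does not reach is not made up. Full scale, the value 1, is 30 mm for a shift and 0.12 rad for a turn. A row lasts 1/12 s, in which the tool goes at most 41.7 mm and 7.16 degrees, less where a joint would pass 70% of its speed; a pose out of reach is approached as far as the arm can. A call with a number of a shift or a turn outside -1 to 1 is refused whole. A call with a gripper value outside its range is refused whole. The fingers move at their own pace and stop on an object; the grip force is fixed at half the most. Time passes only in rows, so rows that do not move let the fingers close, or fill a call up. It gives the time, the measured TCP pose, the force, the opening and the grip force at its end, in the units of the state.
- bot.get_obs(): the state, without advancing time (a new reading comes with each control period).
- bot.capture(name): name is "scene" or "top"; returns the picture (400x640x3 uint8, blue, green, red); there is no depth.
- bot.camera_params(name): a dict with "fovy" (degrees; the focal length in pixels is half the picture's height over the tangent of half this angle, whatever the lens; pixels are square), "cx", "cy" (the principal point, pixels), "camera_from_world" (4x4, takes a point from world to camera coordinates). Camera axes: x right, y down, z forward; pixel columns grow to the right and rows downward; lengths in mm; the calibration is good to about 2 mm. A picture is of the moment at which its call begins. camera_params takes no time and is no camera call.
- bot.close_job(): hands the job in; it is judged then, once.
The state is a dict: "time": time; "joint_positions": joint angles; "dq": joint speeds; "tau": joint torques, N m; "tool_pos": TCP position; "tcp_rot": TCP orientation; "contact_force": force on the tool from outside, world axes, zero at the start; "moment": the same for the moment, N m; "grip_width": finger opening in mm; "finger_force": force on a finger pad.
Only numpy, scipy, OpenCV 4.12 (cv2) and the standard library are available. Lean on these libraries where they do the work, as an engineer would, in place of code of your own. Each camera call takes 0.05 s, during which the arm holds its last target. There are 200 camera calls.

## Working session

There is one attempt and no reset: what is moved stays moved. The work goes in short steps, Python scripts to look and compute and a shell command to move; the robot and the scene stay as the last step left them, time stands still between calls to the robot, and variables do not carry over. Pictures are saved under pics/ and viewed, at most 13 in all, crops included, and the job is handed in when it is done.

```bash
mkdir -p pics
python3 - <<'E'
from plant import bot
import cv2
for n in ("scene","top"):
    cv2.imwrite(f"pics/{n}0.png",bot.capture(n)); p=bot.camera_params(n); print(n,p)
print(bot.get_obs())
E
```

```text
scene {'fovy': 48.5459142188625, 'cx': 321.7584474883032, 'cy': 200.3575224673649, 'camera_from_world': array([[-8.75092883e-01, -4.83450383e-01,  2.20946637e-02,
         4.91734413e+02],
       [-3.52601642e-01,  6.05642165e-01, -7.13351001e-01,
         2.30857930e+02],
       [ 3.31488354e-01, -6.32038998e-01, -7.00458547e-01,
         1.27120259e+03],
       [ 0.00000000e+00,  0.00000000e+00,  0.00000000e+00,
         1.00000000e+00]])}
top {'fovy': 57.49103175572485, 'cx': 321.2766580825758, 'cy': 208.47811917610323, 'camera_from_world': array([[-4.42061828e-01, -8.96977614e-01, -3.53562221e-03,
         2.80275447e+02],
       [-8.70314807e-01,  4.29868831e-01, -2.40343348e-01,
         5.06797192e+02],
       [ 2.17102457e-01, -1.03169516e-01, -9.70681500e-01,
         1.39653376e+03],
       [ 0.00000000e+00,  0.00000000e+00,  0.00000000e+00,
         1.00000000e+00]])}
{'time': 0.1, 'joint_positions': array([-1.40901834e+00,  3.42670400e-01,  1.52490997e+00, -2.46680791e-05,
        1.27541872e+00, -1.45994332e-01]), 'dq': array([ 0.00082993, -0.00326244, -0.00157823,  0.0007297 , -0.00156826,
       -0.00017923]), 'tau': array([ 4.73466957e-05, -4.32007849e+01, -2.44691902e+01,  7.19163590e-02,
        5.26440656e-02, -4.01041495e-05]), 'tool_pos': array([ 159.00324383, -499.98475683,  243.10946558]), 'tcp_rot': array([-3.14019775e+00, -1.81263939e-04,  3.07779385e-01]), 'contact_force': array([ 0.51353799,  0.5575467 , -0.40068409]), 'moment': array([-0.0282504 ,  0.00331836, -0.04301401]), 'finger_force': 0.0, 'grip_width': 91.73437947195397}
```

View pics/scene0.png

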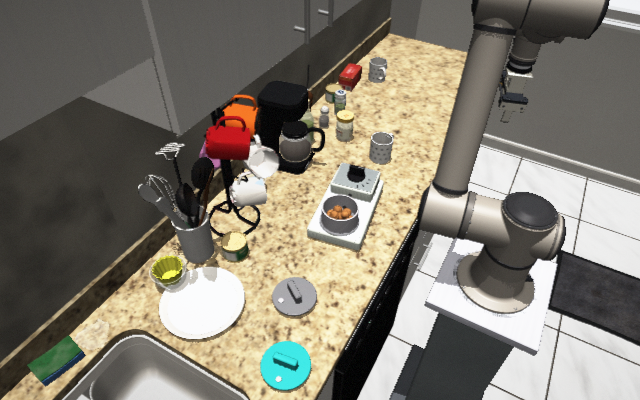

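View pics/top0.png

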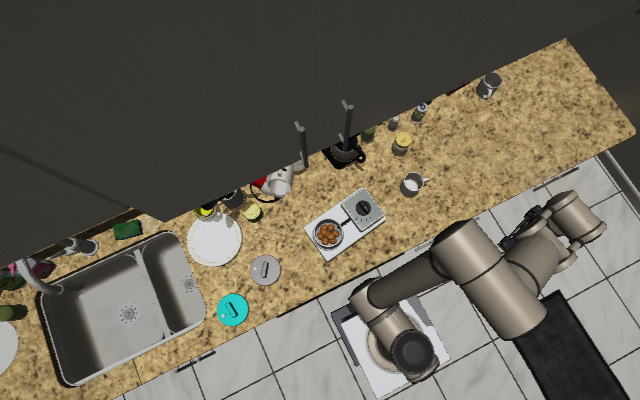

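The grey lid is at scene (295,296) and top (265,270). The canister is at scene (340,213) and top (328,234), and the dial at scene (356,175) and top (363,208). I'll zoom in to get precise points.

Run:
```python
import cv2,numpy as np
s=cv2.imread("pics/scene0.png");t=cv2.imread("pics/top0.png")
a=cv2.resize(s[155:325,260:400],None,fx=3.5,fy=3.5,interpolation=cv2.INTER_CUBIC) #490x595
b=cv2.resize(t[180:295,240:395][:, :],None,fx=5,fy=5,interpolation=cv2.INTER_CUBIC) #775x575
cv2.imwrite("pics/a.png",a);cv2.imwrite("pics/b.png",b)
```

```text
(no output)
```

View pics/a.png

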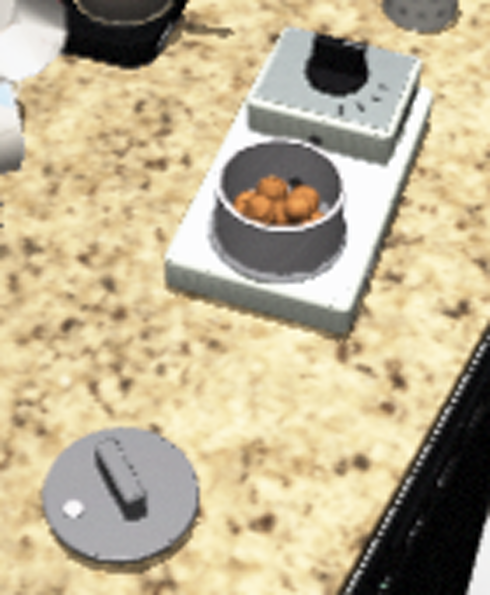

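View pics/b.png

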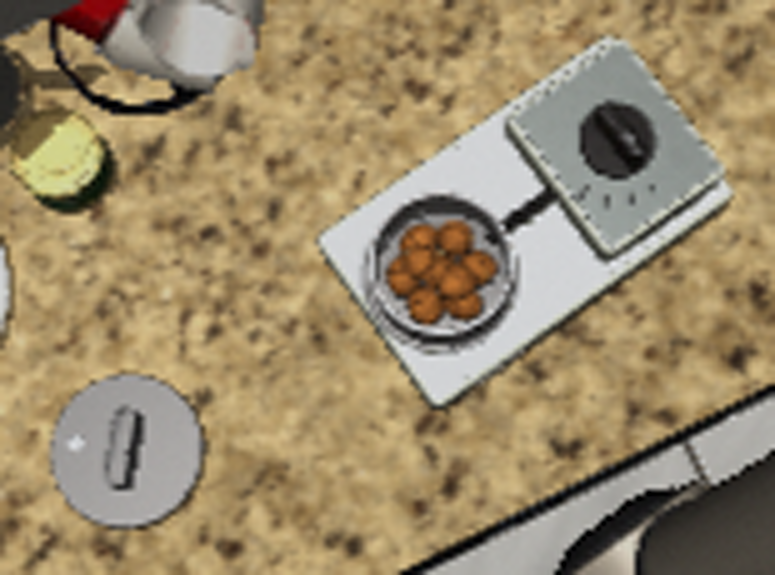

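Crop a shows the lid flange centre at about (121,493), the rim at (280,185) and the console top corners. Crop b shows the flange at (128,449), the rim at (445,267) and the skirt at (618,141). Next I'll intersect these with their known height planes.

```bash
cat > h.py <<'E'
from plant import bot
import numpy as np
P={n:bot.camera_params(n) for n in("scene","top")}
def ray(n,u,v,z):
    p=P[n];f=200/np.tan(np.radians(p["fovy"]/2));T=np.array(p["camera_from_world"]);R,t=T[:3,:3],T[:3,3]
    c=-R.T@t;d=R.T@np.array([(u-p["cx"])/f,(v-p["cy"])/f,1]);return (c+d*(z-c[2])/d[2])[:2]
def proj(n,X):
    p=P[n];f=200/np.tan(np.radians(p["fovy"]/2));q=np.array(p["camera_from_world"])@np.r_[X,1]
    return np.array([f*q[0]/q[2]+p["cx"],f*q[1]/q[2]+p["cy"]])
E
python3 - <<'E'
from h import *
S=lambda x,y,z:ray("scene",260+(x+.5)/3.5-.5,155+(y+.5)/3.5-.5,z)
T=lambda x,y,z:ray("top",240+(x+.5)/5-.5,180+(y+.5)/5-.5,z)
r=lambda *a:print(*[np.round(x,1) for x in a])
r("lid",S(121,493,20),T(128,449,20)); r("rim",S(280,185,105),T(445,267,105)); r("dial",T(618,141,96))
for a,b in (((108,440),(133,505)),):
  p,q=S(*a,50),S(*b,50); r("bar S",p,q,np.arctan2(*(q-p)[::-1]))
p,q=T(130,408,50),T(118,487,50); r("bar T",p,q,np.arctan2(*(q-p)[::-1]))
r("cons",*[T(*c,85) for c in((613,38),(725,178),(610,250),(508,125))]); r("cons",*[S(*c,85) for c in((285,28),(420,58),(388,133),(250,98))])
p,q=T(600,115,128),T(640,165,128);r("dialbar",p,q,np.arctan2(*(q-p)[::-1]))
d=T(618,141,96)-T(445,267,105);r("keeper yaw",np.arctan2(*d[::-1])+np.pi/2,np.hypot(*d))
E
```

```text
Traceback (most recent call last):
numpy._core._exceptions._UFuncNoLoopError: ufunc 'multiply' did not contain a loop with signature matching types (dtype('<U3'), dtype('float64')) -> None
```

Run:
```python
from h import *
S=lambda x,y,z:ray("scene",260+(x+.5)/3.5-.5,155+(y+.5)/3.5-.5,z)
T=lambda x,y,z:ray("top",240+(x+.5)/5-.5,180+(y+.5)/5-.5,z)
r=lambda n,*a:print(n,*[np.round(x,2) for x in a])
r("lid",S(121,493,20),T(128,449,20)); r("rim",S(280,185,105),T(445,267,105)); r("dial",T(618,141,96))
for a,b in (((108,440),(133,505)),):
  p,q=S(*a,50),S(*b,50); r("bar S",p,q,np.arctan2(*(q-p)[::-1]))
p,q=T(130,408,50),T(118,487,50); r("bar T",p,q,np.arctan2(*(q-p)[::-1]))
r("cons",*[T(*c,85) for c in((613,38),(725,178),(610,250),(508,125))]); r("cons",*[S(*c,85) for c in((285,28),(420,58),(388,133),(250,98))])
p,q=T(600,115,128),T(640,165,128);r("dialbar",p,q,np.arctan2(*(q-p)[::-1]))
d=T(618,141,96)-T(445,267,105);r("keeper yaw",np.arctan2(*d[::-1])+np.pi/2,np.hypot(*d))
```

```text
lid [461.98 335.73] [463.4  331.51]
rim [474.08  53.63] [470.09  49.21]
dial [ 500.9  -117.33]
bar S [484.78 316.42] [437.89 356.8 ] 2.43
bar T [487.45 314.02] [436.18 347.13] 2.57
cons [ 579.57 -155.68] [ 439.27 -180.85] [428.42 -73.42] [552.75 -47.94]
cons [ 575.88 -156.62] [ 444.78 -182.06] [428.13 -71.99] [557.73 -50.57]
dialbar [ 519.62 -107.73] [ 471.31 -116.72] -2.96
keeper yaw 0.18 169.37
```

```bash
python3 -m pendant '[[[0.9,1,0],[0,0,0.65],1],[[0.9,1,0],[0,0,0.65],1],[[0.9,1,0],[0,0,0.65],1],[[0.9,1,0],[0,0,0.65],1],[[0.9,1,0],[0,0,0.65],1],[[0.9,1,0],[0,0,0.65],1],[[0.9,1,0],[0,0,0.65],1],[[0.9,1,0],[0,0,0.65],1],[[0.9,1,0],[0,0,0.65],1],[[0.9,1,0],[0,0,0.65],1]]'
```

```text
time: 0.93
tool_pos: [429.9, -198.5, 243.6]
tcp_rot: [-3.141, 0.0, 1.092]
contact_force: [0.6, -1.5, 0.3]
grip_width: 91.8
finger_force: 0.0
```

```bash
python3 -m pendant '[[[0.1,1,0],[0,0,0.65],1],[[0.1,1,0],[0,0,0.65],1],[[0.1,1,0],[0,0,0.65],1],[[0.1,1,0],[0,0,0.65],1],[[0.1,1,0],[0,0,0.65],1],[[0.1,1,0],[0,0,0.65],1],[[0.1,1,0],[0,0,0.65],1],[[0.1,1,0],[0,0,0.65],1],[[0.1,1,0],[0,0,0.65],1],[[0.1,1,0],[0,0,0.65],1]]'
```

```text
time: 1.77
tool_pos: [458.7, 101.2, 243.5]
tcp_rot: [-3.141, -0.0, 1.872]
contact_force: [-0.3, -1.2, 0.1]
grip_width: 91.4
finger_force: 0.0
```

```bash
python3 -m pendant '[[[0,0.97,0],[0,0,0.65],1],[[0,0.97,0],[0,0,0.65],1],[[0,0.97,0],[0,0,0.65],1],[[0,0.97,0],[0,0,0.65],1],[[0,0.97,-0.6],[0,0,0.65],1],[[0,0.97,-0.6],[0,0,0.65],1],[[0.1,0.97,-0.6],[0,0,0.65],1],[[0,0.97,-0.7],[0,0,0.65],1],[[0,0,-0.7],[0,0,0],1],[[0,0,0],[0,0,0],1]]'
python3 - <<'E'
from h import *
import cv2
o=bot.get_obs();print(o["tool_pos"],o["tcp_rot"])
s=bot.capture("scene");t=bot.capture("top")
a=cv2.resize(s[200:340,230:370],None,fx=2.8,fy=2.8,interpolation=cv2.INTER_CUBIC)
b=cv2.resize(t[220:320,215:315],None,fx=3.92,fy=3.92,interpolation=cv2.INTER_CUBIC)
cv2.imwrite("pics/c.png",np.hstack([a,b]))
E
```

```text
time: 2.6
tool_pos: [459.3, 332.6, 143.0]
tcp_rot: [-3.134, -0.004, 2.494]
contact_force: [-0.1, -1.0, -0.3]
grip_width: 91.9
finger_force: 0.0
[459.30280632 332.56569857 142.99161476] [-3.13369092 -0.0036466   2.49428882]
```

View pics/c.png

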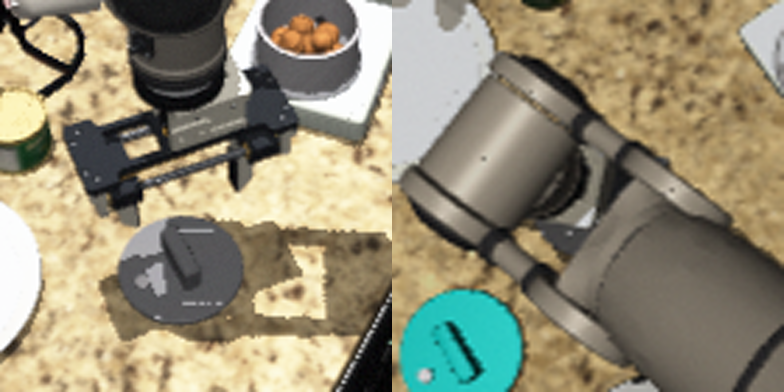

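The image shows the jaws straddling the bar at matching yaw, with the grey lid below and the turquoise one elsewhere. I'll descend to TCP z≈41, which puts the fingertips at 24 above the flange at 20, then close.

```bash
python3 -m pendant '[[[0.1,0.03,-0.7],[0,0,0],1],[[0,0,-0.7],[0,0,0],1],[[0,0,-0.7],[0,0,0],1],[[0,0,-0.6],[0,0,0],1],[[0,0,-0.5],[0,0,0],1],[[0,0,-0.15],[0,0,0],1],[[0,0,0],[0,0,0],1],[[0,0,0],[0,0,0],0],[[0,0,0],[0,0,0],-0.4],[[0,0,0],[0,0,0],-1]]'; python3 -m pendant '[[[0,0,0],[0,0,0],-1],[[0,0,0],[0,0,0],-1],[[0,0,0],[0,0,0],-1],[[0,0,0],[0,0,0],-1],[[0,0,0],[0,0,0],-1],[[0,0,0],[0,0,0],-1],[[0,0,0],[0,0,0],-1],[[0,0,0],[0,0,0],-1],[[0,0,0],[0,0,0],-1],[[0,0,0],[0,0,0],-1]]'
```

```text
time: 3.53
tool_pos: [465.9, 333.6, 48.7]
tcp_rot: [3.139, 0.001, 2.492]
contact_force: [-0.3, -0.2, -0.1]
grip_width: 76.1
finger_force: 0.0
time: 4.37
tool_pos: [465.1, 333.4, 47.2]
tcp_rot: [3.141, 0.0, 2.492]
contact_force: [1.0, 1.1, -0.8]
grip_width: 17.8
finger_force: 29.6
```

```bash
python3 -m pendant '[[[0,0,0.2],[0,0,0],-1],[[0,0,0.4],[0,0,0],-1],[[0,0,0.6],[0,0,0],-1],[[0,0,0.7],[0,0,0],-1],[[0,0,0.7],[0,0,0],-1],[[0,0,0.7],[0,0,0],-1],[[0,0,0.7],[0,0,0],-1],[[0,-0.3,0.5],[0,0,0],-1],[[0,-0.5,0.2],[0,0,0],-1],[[0,-0.6,0.07],[0,0,0],-1]]'; python3 -m pendant '[[[0.03,-0.8,0],[0,0,0],-1],[[0.03,-0.9,0],[0,0,0],-1],[[0.03,-0.9,0],[0,0,0],-1],[[0.03,-0.9,0],[0,0,0],-1],[[0.03,-0.9,0],[0,0,0],-1],[[0.03,-0.9,0],[0,0,0],-1],[[0.03,-0.9,0],[0,0,0],-1],[[0,-0.8,0],[0,0,0],-1],[[0,-0.6,0],[0,0,0],-1],[[0,-0.4,0],[0,0,0],-1]]'
python3 - <<'E'
from h import *
import cv2
s=bot.capture("scene");t=bot.capture("top");o=bot.get_obs();print(o["tool_pos"],o["tcp_rot"],o["grip_width"],o["finger_force"])
a=cv2.resize(s[130:255,275:400],None,fx=4,fy=4,interpolation=cv2.INTER_CUBIC)
cv2.imwrite("pics/s1.png",s);cv2.imwrite("pics/t1.png",t)
b=cv2.resize(t[195:270,290:365],None,fx=4,fy=4,interpolation=cv2.INTER_CUBIC)
c=np.zeros((500,800,3),np.uint8);c[:,:500]=a;c[:300,500:]=b
cv2.imwrite("pics/d.png",c)
E
```

```text
time: 5.2
tool_pos: [465.2, 291.0, 191.5]
tcp_rot: [3.14, 0.001, 2.493]
contact_force: [-0.1, -0.2, -2.3]
grip_width: 17.7
finger_force: 29.6
time: 6.03
tool_pos: [470.3, 48.9, 189.8]
tcp_rot: [-3.14, -0.001, 2.49]
contact_force: [0.2, 0.7, -1.8]
grip_width: 18.0
finger_force: 29.6
[470.50740951  49.13195155 189.81593512] [-3.14026768e+00 -9.32509847e-04  2.48882514e+00] 17.880493443020576 29.59285855293274
```

View pics/d.png

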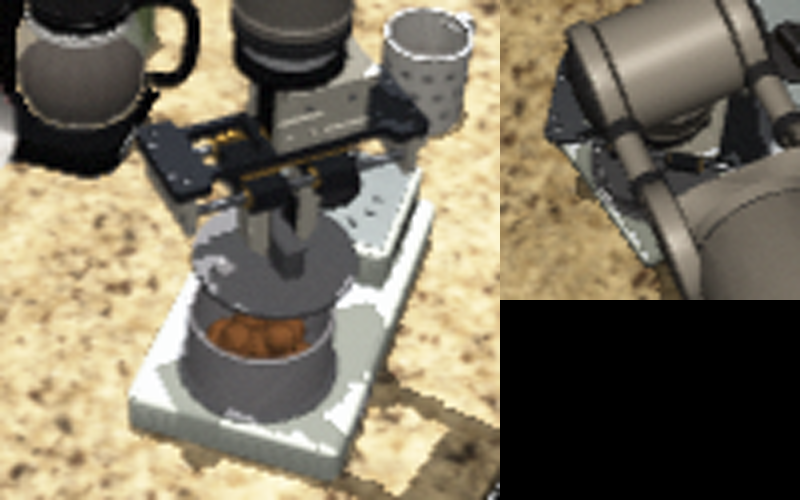

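The lid hangs level over the canister: flange at crop x 193–358, rim at 190–335. I'll fit the circles by image gradient to get the remaining offset.

```bash
cat > fit.py <<'E'
from h import *
import cv2
from scipy.ndimage import map_coordinates
from scipy.optimize import brute,fmin
def fit(n,file,x0,y0,circles,vis=None):
    g=cv2.GaussianBlur(cv2.imread(file).astype(float),(0,0),.7)
    G=sum(np.hypot(cv2.Sobel(g[:,:,k],-1,1,0),cv2.Sobel(g[:,:,k],-1,0,1)) for k in range(3))
    def c(p):
        s=0
        for r,z,lo,hi in circles:   # image angles (deg, 0=right, 90=down) that are visible
            cc=proj(n,[*p,z]); q=np.array([proj(n,[p[0]+r*np.cos(a),p[1]+r*np.sin(a),z]) for a in np.linspace(0,6.283,120)])
            an=np.degrees(np.arctan2(q[:,1]-cc[1],q[:,0]-cc[0]))%360; q=q[((an-lo)%360)<(hi-lo)]
            s-=np.sqrt(map_coordinates(G,[q[:,1],q[:,0]],order=1)).mean()
        return s
    p=brute(c,((x0-9,x0+9),(y0-9,y0+9)),Ns=19,finish=fmin);return np.round(p,1),round(c(p),2)
if __name__=="__main__":
    for n in("scene","top"):
        print(n,"rim out",fit(n,f"pics/{n}0.png",472,51,[(56,105,0,360)]),"in+out",fit(n,f"pics/{n}0.png",472,51,[(56,105,0,360),(52,105,0,360)]))
        print(n,"lid0",fit(n,f"pics/{n}0.png",462,333,[(61,20,0,360)]))
    print("lid1",[(h,)+fit("scene","pics/s1.png",470,51,[(61,h,-10,190),(61,h-8,10,170)]) for h in(158.6,160.6,162.6,164.6)])
    print("rim1",fit("scene","pics/s1.png",472,51,[(56,105,10,170)]))
E
python3 fit.py
```

```text
scene rim out (array([472.9,  54.1]), np.float64(-28.47)) in+out (array([472.8,  54.8]), np.float64(-59.35))
scene lid0 (array([463.5, 333.4]), np.float64(-21.48))
top rim out (array([469.3,  48.5]), np.float64(-28.35)) in+out (array([473. ,  49.4]), np.float64(-55.25))
top lid0 (array([466.8, 334.4]), np.float64(-19.41))
lid1 [(158.6, array([470.1,  45.4]), np.float64(-42.7)), (160.6, array([469.4,  47.2]), np.float64(-42.74)), (162.6, array([468.5,  48.8]), np.float64(-42.77)), (164.6, array([467.7,  50.6]), np.float64(-42.8))]
rim1 (array([480.5,  46.8]), np.float64(-22.45))
```

```bash
python3 -m pendant '[[[0.05,0.06,-0.2],[0,0,0],-1],[[0.05,0.06,-0.3],[0,0,0],-1],[[0,0,-0.3],[0,0,0],-1],[[0,0,-0.2],[0,0,0],-1],[[0,0,-0.1],[0,0,0],-1],[[0,0,0],[0,0,0],-1],[[0,0,0],[0,0,0],-1],[[0,0,0],[0,0,0],-1],[[0,0,0],[0,0,0],-1],[[0,0,0],[0,0,0],-1]]'
python3 - <<'E'
from fit import *
s=bot.capture("scene");t=bot.capture("top");o=bot.get_obs();print(o["tool_pos"],o["tcp_rot"],o["contact_force"])
cv2.imwrite("pics/s2.png",s);cv2.imwrite("pics/t2.png",t)
z=o["tool_pos"][2]-27.2
for dz in(-1,0,1):print("lid2",fit("scene","pics/s2.png",473,53,[(61,z+dz,-10,190),(61,z+dz-8,10,170)]))
print("rim2",fit("scene","pics/s2.png",473,53,[(56,105,20,160)]),fit("scene","pics/s2.png",473,53,[(56,105,20,160),(52,105,30,150)]))
cv2.imwrite("pics/e.png",cv2.resize(s[160:235,300:380],None,fx=7.5,fy=7.5,interpolation=cv2.INTER_CUBIC))
E
```

```text
time: 6.97
tool_pos: [474.6, 55.0, 157.7]
tcp_rot: [3.141, 0.001, 2.492]
contact_force: [0.1, 0.1, -2.7]
grip_width: 18.0
finger_force: 29.6
[474.49971368  54.92148066 157.59114109] [3.14123069e+00 4.75926825e-04 2.49175025e+00] [-0.1544922  -0.73641929 -2.62040869]
lid2 (array([469.8,  61.2]), np.float64(-43.93))
lid2 (array([469.5,  62.2]), np.float64(-43.91))
lid2 (array([472.2,  56.1]), np.float64(-43.85))
rim2 (array([475.5,  44.1]), np.float64(-19.54)) (array([471.4,  45.1]), np.float64(-37.19))
```

View pics/e.png

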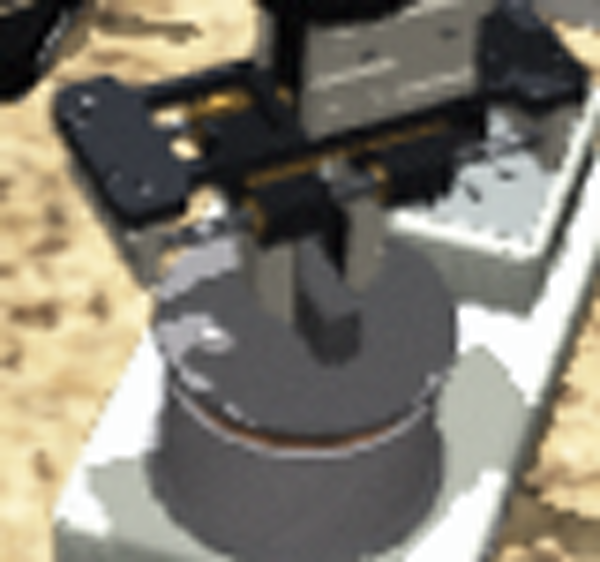

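Run:
```python
from h import *
def ext(x,y,r,z):
    q=np.array([proj("scene",[x+r*np.cos(a),y+r*np.sin(a),z]) for a in np.linspace(0,6.283,720)]);q=(q-[300,160]+.5)*7.5-.5
    return np.round([q[:,0].min(),q[:,0].max(),q[:,1].max()],1)
for x,y in((474,55),(473,54.3),(471,49),(472,51.7)):
    print(x,y,"rim out",ext(x,y,56,105),"rim in",ext(x,y,52,105))
for x,y in((474,55),(472,51.7)):
    print("flange top",ext(x,y,61,130.4),"low",ext(x,y,61,122.4))
print([np.round((proj("scene",[472+a,52+b,120])-proj("scene",[472,52,120]))*7.5,2) for a,b in((1,0),(0,1))])
```

```text
474 55 rim out [158.1 440.3 465.4] rim in [168.2 430.2 457.8]
473 54.3 rim out [161.1 443.3 465.2] rim in [171.2 433.3 457.6]
471 49 rim out [172.  453.6 458.4] rim in [182.1 443.6 450.8]
472 51.7 rim out [166.5 448.4 461.9] rim in [176.6 438.4 454.3]
flange top [146.6 458.3 429.5] low [146.3 456.6 444. ]
flange top [155.2 466.5 426. ] low [154.8 464.8 440.4]
[array([-2.26, -0.9 ]), array([-1.16,  1.55])]
```

Run:
```python
import cv2
s=cv2.imread("pics/s2.png");o=cv2.imread("pics/scene0.png")
print("now col341",[(v,*map(int,s[v,341])) for v in range(212,225)])
print("orig col341",[(v,int(o[v,341].mean())) for v in range(214,226)])
for v in(205,208,212,216): print("orig row",v,[int(o[v,u].mean()) for u in range(318,327)],[int(o[v,u].mean()) for u in range(353,363)])
for v in(212,216): print("now row",v,[int(s[v,u].mean()) for u in range(318,327)],[int(s[v,u].mean()) for u in range(353,363)])
from h import *
for x,y in((473,54.3),(471,49),(472,51.7)):
  q=np.array([proj("scene",[x+56*np.cos(a),y+56*np.sin(a),105]) for a in np.linspace(0,6.283,720)]);print(x,y,q.min(0),q.max(0))
  q=np.array([proj("scene",[x+56*np.cos(a),y+56*np.sin(a),90]) for a in np.linspace(0,6.283,720)]);print("  z90",q.min(0)[0],q.max(0)[0],q[q[:,0].argmin(),1],q[q[:,0].argmax(),1])
```

```text
now col341 [(212, 92, 89, 91), (213, 90, 86, 88), (214, 90, 87, 87), (215, 93, 89, 90), (216, 85, 84, 84), (217, 81, 82, 80), (218, 45, 48, 54), (219, 63, 75, 100), (220, 150, 147, 152), (221, 90, 87, 90), (222, 95, 93, 96), (223, 96, 95, 97), (224, 96, 94, 97)]
orig col341 [(214, 105), (215, 89), (216, 82), (217, 96), (218, 81), (219, 139), (220, 245), (221, 88), (222, 96), (223, 93), (224, 92), (225, 92)]
orig row 205 [198, 244, 251, 251, 242, 143, 70, 75, 78] [85, 84, 81, 75, 233, 249, 252, 252, 252, 252]
orig row 208 [251, 252, 252, 249, 225, 123, 72, 79, 79] [84, 82, 79, 75, 150, 242, 251, 252, 252, 252]
orig row 212 [252, 252, 252, 201, 94, 208, 205, 136, 78] [89, 81, 82, 177, 231, 213, 248, 252, 252, 252]
orig row 216 [252, 246, 194, 113, 85, 81, 82, 83, 131] [225, 210, 123, 75, 71, 242, 252, 252, 252, 252]
now row 212 [252, 252, 252, 201, 88, 121, 103, 84, 79] [87, 88, 91, 115, 89, 107, 169, 182, 181, 185]
now row 216 [252, 248, 197, 113, 76, 73, 79, 82, 98] [121, 128, 93, 76, 72, 158, 182, 182, 184, 182]
473 54.3 [321.05170526 194.75416353] [358.67918493 221.59657084]
  z90 320.9467464886709 358.27674632308305 211.01826436131046 212.29911477258415
471 49 [322.50005272 193.9500453 ] [360.0517985  220.68618425]
  z90 322.3838841580363 359.639279553489 210.16302195415486 211.55779273827292
472 51.7 [321.7684974  194.36143365] [359.35896764 221.151893  ]
  z90 321.65798372173725 358.9514944623215 210.60054498740163 211.99699435862289
```

The lid is within about 1 mm of concentric with the rim. I'll lower it slowly.

```bash
python3 -m pendant '[[[0.01,0.03,0],[0,0,0],-1],[[0,0,-0.08],[0,0,0],-1],[[0,0,-0.08],[0,0,0],-1],[[0,0,-0.08],[0,0,0],-1],[[0,0,-0.08],[0,0,0],-1],[[0,0,0],[0,0,0],-1],[[0,0,0],[0,0,0],-1],[[0,0,0],[0,0,0],-1],[[0,0,0],[0,0,0],-1],[[0,0,0],[0,0,0],-1]]'
```

```text
time: 7.9
tool_pos: [475.5, 54.2, 148.7]
tcp_rot: [-3.141, 0.003, 2.491]
contact_force: [-1.1, -8.7, 7.0]
grip_width: 17.8
finger_force: 30.0
```

```bash
python3 -m pendant '[[[0,-0.05,0],[0,0,0],-1],[[0,-0.05,0],[0,0,0],-1],[[0,0,0],[0,0,0],-1],[[0,0,0],[0,0,0],-1],[[0,0,0],[0,0,0],-1],[[0,0,0],[0,0,0],-1],[[0,0,0],[0,0,0],-1],[[0,0,0],[0,0,0],-1],[[0,0,0],[0,0,0],-1],[[0,0,0],[0,0,0],-1]]'
```

```text
time: 8.73
tool_pos: [475.4, 52.8, 148.3]
tcp_rot: [3.141, 0.002, 2.492]
contact_force: [0.2, -1.7, 6.0]
grip_width: 17.9
finger_force: 30.0
```

```bash
python3 -m pendant '[[[0,0,0.1],[0,0,0],-1],[[0,0,0.15],[0,0,0],-1],[[-0.03,-0.05,0],[0,0,0],-1],[[-0.03,-0.05,0],[0,0,0],-1],[[0,0,0],[0,0,0],-1],[[0,0,0],[0,0,0],-1],[[0,0,0],[0,0,0],-1],[[0,0,0],[0,0,0],-1],[[0,0,0],[0,0,0],-1],[[0,0,0],[0,0,0],-1]]'
python3 - <<'E'
from plant import bot
import cv2
s=bot.capture("scene");cv2.imwrite("pics/s3.png",s)
print("col341",[(v,*map(int,s[v,341])) for v in range(212,225)])
cv2.imwrite("pics/f.png",cv2.resize(s[160:235,300:380],None,fx=7.5,fy=7.5,interpolation=cv2.INTER_CUBIC))
E
```

```text
time: 9.57
tool_pos: [472.9, 49.9, 155.2]
tcp_rot: [3.142, -0.0, 2.492]
contact_force: [0.3, -0.4, -1.9]
grip_width: 17.9
finger_force: 30.0
col341 [(212, 87, 86, 86), (213, 88, 86, 85), (214, 86, 84, 84), (215, 88, 86, 85), (216, 73, 72, 71), (217, 38, 41, 49), (218, 34, 60, 96), (219, 64, 77, 100), (220, 152, 151, 153), (221, 90, 88, 88), (222, 95, 92, 97), (223, 92, 93, 94), (224, 94, 93, 94)]
```

View pics/f.png

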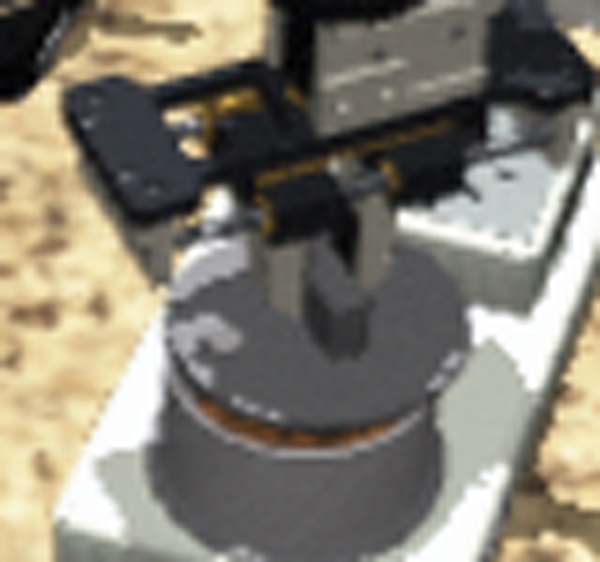

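```bash
cat > fit2.py <<'E'
from fit import *
from scipy.optimize import differential_evolution as DE
u=np.array([np.cos(2.491),np.sin(2.491),0]);n=np.array([-u[1],u[0],0]);Z=np.array([0,0,1.])
def grad(file):
    g=cv2.GaussianBlur(cv2.imread(file).astype(float),(0,0),.6)
    return sum(np.hypot(cv2.Sobel(g[:,:,k],-1,1,0),cv2.Sobel(g[:,:,k],-1,0,1)) for k in range(3))
def lidfit(file,tcp,b):
    G=grad(file)
    def c(p):
        s,h,t=p; e1=u*np.cos(t)+Z*np.sin(t); ax=np.cross(e1,n); ax*=np.sign(ax[2])
        o=np.array(tcp)+u*s+Z*(h-4.0)  # point in bar; flange top is 23.2 below
        tot=0
        for dz,lo,hi in((-23.2,-10,190),(-31.2,20,160)):
            cc=o+ax*dz; c0=proj("scene",cc)
            q=np.array([proj("scene",cc+61*(np.cos(a)*e1+np.sin(a)*n)) for a in np.linspace(0,6.283,100)])
            an=np.degrees(np.arctan2(q[:,1]-c0[1],q[:,0]-c0[0]))%360; q=q[((an-lo)%360)<hi-lo]+b
            tot-=np.sqrt(map_coordinates(G,[q[:,1],q[:,0]],order=1)).mean()
        return tot
    r=DE(c,[(-8,8),(-6,6),(-.12,.12)],seed=1,maxiter=40,popsize=12);return np.round(r.x,3),round(r.fun,2)
def rimfit(file):
    G=grad(file)
    def c(p):
        tot=0
        for r in(56,52):
            q=np.array([proj("scene",[472+r*np.cos(a),51.5+r*np.sin(a),105]) for a in np.linspace(0,6.283,100)])+p
            tot-=np.sqrt(map_coordinates(G,[q[:,1],q[:,0]],order=1)).mean()
        return tot
    r=DE(c,[(-4,4),(-4,4)],seed=1);return np.round(r.x,2),r.fun
if __name__=="__main__":
    print("rim image offset for (472,51.5)",rimfit("pics/scene0.png"))
    for b in((0,0),(0,-1.2)):
        for f,t in(("s1",(470.5,49.1,189.8)),("s2",(474.5,54.9,157.6)),("s3",(472.9,49.9,155.2))): print(b,f,lidfit(f"pics/{f}.png",t,b))
E
python3 fit2.py
```

```text
rim image offset for (472,51.5) (array([-0.71,  0.53]), np.float64(-61.478229905925744))
(0, 0) s1 (array([ 4.762,  5.744, -0.118]), np.float64(-42.01))
(0, 0) s2 (array([ 4.207, -4.373, -0.05 ]), np.float64(-44.67))
(0, 0) s3 (array([ 3.987, -1.986,  0.12 ]), np.float64(-46.31))
(0, -1.2) s1 (array([ 6.73 ,  4.197, -0.119]), np.float64(-41.83))
(0, -1.2) s2 (array([ 1.952, -6.   ,  0.053]), np.float64(-44.44))
(0, -1.2) s3 (array([ 4.847, -5.448,  0.114]), np.float64(-46.33))
```

```bash
python3 -m pendant '[[[0,0.05,0],[0,0,0],-1],[[0,0,-0.06],[0,0,0],-1],[[0,0,-0.06],[0,0,0],-1],[[0,0,-0.06],[0,0,0],-1],[[0,0,-0.06],[0,0,0],-1],[[0,0,0],[0,0,0],-1],[[0,0,0],[0,0,0],-1],[[0,0,0],[0,0,0],-1],[[0,0,0],[0,0,0],-1],[[0,0,0],[0,0,0],-1]]'
```

```text
time: 10.45
tool_pos: [473.6, 51.5, 148.7]
tcp_rot: [3.14, 0.002, 2.492]
contact_force: [1.0, 1.5, 5.5]
grip_width: 17.9
finger_force: 30.0
```

```bash
python3 - <<'E'
from plant import bot
o=bot.get_obs();print(o["tool_pos"],o["contact_force"],o["moment"])
E
python3 -m pendant '[[[0,0,0.06],[0,0,0],-1],[[0,0,0.08],[0,0,0],-1],[[0,0,0.08],[0,0,0],-1],[[0,0,0],[0,0,0],-1],[[0,0,0],[0,0,0],-1],[[0,0,0],[0,0,0],-1],[[0,0,0],[0,0,0],-1],[[0,0,0],[0,0,0],-1],[[0,0,0],[0,0,0],-1],[[0,0,0],[0,0,0],-1]]'
python3 - <<'E'
from fit import *
o=bot.get_obs();print(o["tool_pos"],o["contact_force"],o["moment"])
s=bot.capture("scene");cv2.imwrite("pics/s4.png",s)
print("col341",[(v,int(s[v,341].mean())) for v in range(212,222)])
for k in range(2): print(bot.get_obs()["moment"])
E
```

```text
[473.60969069  51.46488176 148.68778405] [0.99472544 1.47858602 5.50509334] [ 0.2093358  -0.00300074 -0.03347087]
time: 11.28
tool_pos: [472.8, 51.3, 154.6]
tcp_rot: [-3.142, -0.0, 2.492]
contact_force: [-0.1, -0.8, -1.0]
grip_width: 17.7
finger_force: 30.0
[472.81422556  51.34690767 154.57406996] [-0.09152667 -0.84439757 -0.9964725 ] [ 0.02931094 -0.15220505 -0.03664009]
col341 [(212, 86), (213, 86), (214, 86), (215, 85), (216, 85), (217, 59), (218, 43), (219, 79), (220, 152), (221, 88)]
[ 0.03515616 -0.16577804 -0.01125084]
[ 0.03515616 -0.16577804 -0.01125084]
```

```bash
python3 -m pendant '[[[0.07,0,0],[0,0,0],-1],[[0.07,0,0],[0,0,0],-1],[[0,0,0],[0,0,0],-1],[[0,0,-0.06],[0,0,0],-1],[[0,0,-0.06],[0,0,0],-1],[[0,0,-0.06],[0,0,0],-1],[[0,0,-0.06],[0,0,0],-1],[[0,0,0],[0,0,0],-1],[[0,0,0],[0,0,0],-1],[[0,0,0],[0,0,0],-1]]'
python3 - <<'E'
from plant import bot
o=bot.get_obs();print(o["tool_pos"],o["contact_force"],o["moment"])
E
```

```text
time: 12.17
tool_pos: [477.0, 51.4, 147.5]
tcp_rot: [3.142, -0.0, 2.492]
contact_force: [-1.0, -0.2, -1.3]
grip_width: 17.7
finger_force: 30.0
[476.99586131  51.37773593 147.46193498] [-0.95711722 -0.17881929 -1.27371961] [ 0.03089166 -0.04807752  0.05717054]
```

It's free of contact at z 147.5, so I'll carry on down.

```bash
python3 -m pendant '[[[0,0,-0.06],[0,0,0],-1],[[0,0,-0.06],[0,0,0],-1],[[0,0,-0.06],[0,0,0],-1],[[0,0,0],[0,0,0],-1],[[0,0,0],[0,0,0],-1],[[0,0,0],[0,0,0],-1],[[0,0,0],[0,0,0],-1],[[0,0,0],[0,0,0],-1],[[0,0,0],[0,0,0],-1],[[0,0,0],[0,0,0],-1]]'
python3 - <<'E'
from plant import bot
o=bot.get_obs();print(o["tool_pos"],o["contact_force"],o["moment"])
E
```

```text
time: 13.0
tool_pos: [477.1, 51.4, 142.1]
tcp_rot: [3.141, -0.0, 2.492]
contact_force: [-2.5, 2.8, 5.5]
grip_width: 18.1
finger_force: 30.0
[477.08053759  51.420365   142.09885113] [-2.49432821  2.77273956  5.48611479] [0.20561902 0.12348803 0.05488852]
```

```bash
python3 -m pendant '[[[0,0,-0.04],[0,0,0],-1],[[0,0,-0.04],[0,0,0],-1],[[0,0,0],[0,0,0],-1],[[0,0,0],[0,0,0],-1],[[0,0,0],[0,0,0],-1],[[0,0,0],[0,0,0],-1],[[0,0,0],[0,0,0],-1],[[0,0,0],[0,0,0],-1],[[0,0,0],[0,0,0],-1],[[0,0,0],[0,0,0],-1]]'
python3 - <<'E'
from plant import bot
import cv2
o=bot.get_obs();print(o["tool_pos"],o["contact_force"],o["moment"])
s=bot.capture("scene")
cv2.imwrite("pics/g.png",cv2.resize(s[160:235,300:380],None,fx=7.5,fy=7.5,interpolation=cv2.INTER_CUBIC))
E
```

```text
time: 13.83
tool_pos: [476.6, 51.8, 139.7]
tcp_rot: [3.141, -0.001, 2.492]
contact_force: [-4.2, 2.4, 6.7]
grip_width: 17.8
finger_force: 30.0
[476.63341696  51.81082488 139.74343391] [-4.17474615  2.41204673  6.69977345] [ 0.57556675  0.42036924 -0.02729461]
```

View pics/g.png

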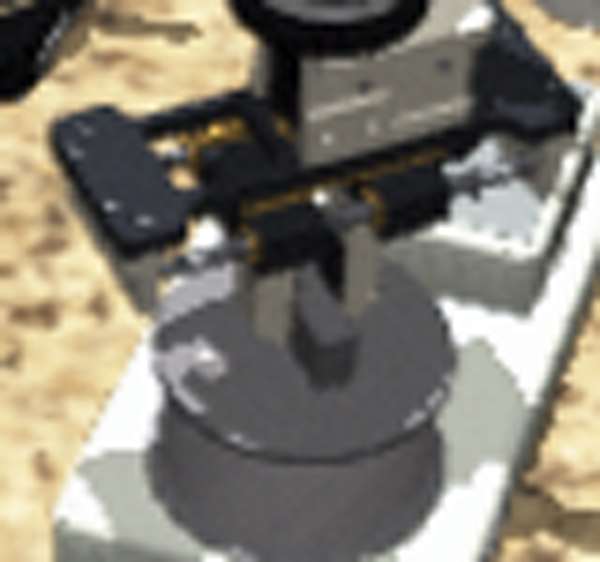

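```bash
python3 -m pendant '[[[-0.04,0.03,0],[0,0,0],-1],[[0,0,-0.02],[0,0,0],-1],[[0,0,0],[0,0,0],-1],[[0,0,0],[0,0,0],-0.6],[[0,0,0],[0,0,0],-0.5],[[0,0,0],[0,0,0],-0.4],[[0,0,0],[0,0,0],-0.2],[[0,0,0],[0,0,0],0],[[0,0,0],[0,0,0],0],[[0,0,0],[0,0,0],0]]'
python3 - <<'E'
from plant import bot
o=bot.get_obs();print(o["tool_pos"],o["contact_force"],o["moment"])
E
```

```text
time: 14.72
tool_pos: [475.9, 52.2, 139.0]
tcp_rot: [3.142, -0.0, 2.492]
contact_force: [0.0, 0.3, -0.3]
grip_width: 45.5
finger_force: 0.0
[475.88404033  52.22897251 138.96654226] [ 0.03373981  0.2939417  -0.29575143] [ 0.00105389 -0.13139304  0.01561463]
```

```bash
python3 -m pendant '[[[0,0,0.2],[0,0,0],0.2],[[0,0,0.5],[0,0,0],0.3],[[0,0,0.7],[0,0,0],0.5],[[0,0,0.8],[0,0,0],1],[[0,-0.5,0.5],[0,0,0.3],1],[[0.1,-0.8,0],[0,0,0.9],1],[[0.2,-0.9,0],[0,0,0.9],1],[[0.2,-0.9,0],[0,0,0.9],1],[[0.2,-0.9,0],[0,0,0.9],1],[[0.2,-0.9,0],[0,0,0.9],1]]'
python3 - <<'E'
from fit import *
s=bot.capture("scene");t=bot.capture("top");cv2.imwrite("pics/s5.png",s);cv2.imwrite("pics/t5.png",t)
for n in("scene","top"):
    print(n,[(h,)+fit(n,f"pics/{n[0]}5.png",474,52,[(61,h,0,360)]) for h in(113,116)])
c=np.zeros((560,800,3),np.uint8)
c[:,:400]=cv2.resize(s[150:234,310:370],(400,560),interpolation=cv2.INTER_CUBIC);c[:560,400:]=cv2.resize(t[180:264,310:370],(400,560),interpolation=cv2.INTER_CUBIC)
cv2.imwrite("pics/i.png",c)
E
```

```text
time: 15.55
tool_pos: [503.0, -96.0, 220.7]
tcp_rot: [-3.142, 0.001, 3.073]
contact_force: [0.3, -0.4, -0.1]
grip_width: 91.5
finger_force: 0.0
scene [(113, array([473.2,  52.1]), np.float64(-24.25)), (116, array([472. ,  54.7]), np.float64(-24.17))]
top [(113, array([474.9,  49.6]), np.float64(-23.15)), (116, array([474.4,  49.8]), np.float64(-23.11))]
```

View pics/i.png

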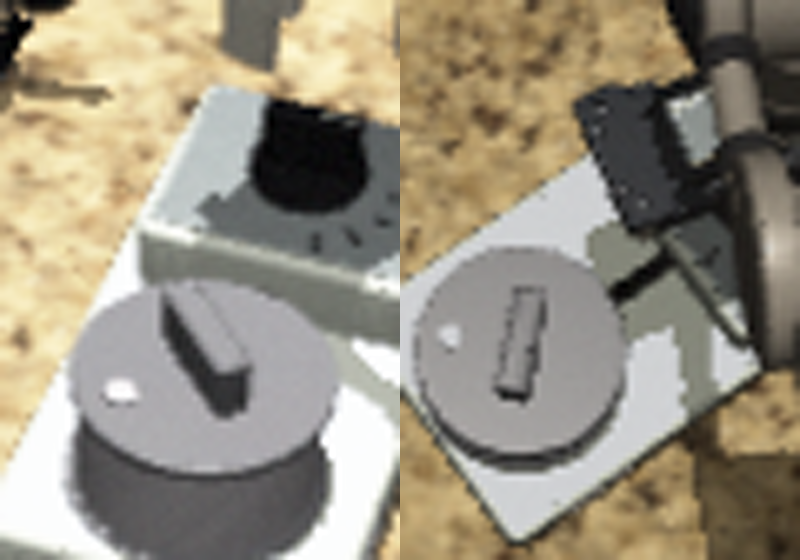

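The lid reads flat at flange height 113, and both cameras agree with it being home: (473,52) and (475,50). On to the dial.

```bash
python3 -m pendant '[[[0.05,-0.3,0],[0,0,0.9],1],[[0,-0.3,0],[0,0,0.9],1],[[0,0,-0.5],[0,0,0.25],1],[[0,0,-0.8],[0,0,0],1],[[0,0,-0.8],[0,0,0],1],[[0,0,-0.7],[0,0,0],1],[[0,0,-0.4],[0,0,0],1],[[0,0,0],[0,0,0],1],[[0,0,0],[0,0,0],1],[[0,0,0],[0,0,0],1]]'
```

```text
time: 16.48
tool_pos: [505.0, -112.6, 125.2]
tcp_rot: [-3.141, 0.001, -2.97]
contact_force: [-0.4, -0.0, 0.6]
grip_width: 92.0
finger_force: 0.0
```

```bash
python3 -m pendant '[[[0,-0.08,-0.1],[0,0,0.08],1],[[0,0,-0.1],[0,0,0],0],[[0,0,0],[0,0,0],-0.5],[[0,0,0],[0,0,0],-0.6],[[0,0,0],[0,0,0],-0.7],[[0,0,0],[0,0,0],-1],[[0,0,0],[0,0,0],-1],[[0,0,0],[0,0,0],-1],[[0,0,0],[0,0,0],-1],[[0,0,0],[0,0,0],-1]]'; python3 -m pendant '[[[0,0,0],[0,0,0],-1],[[0,0,0],[0,0,0],-1],[[0,0,0],[0,0,0],-1],[[0,0,0],[0,0,0],-1],[[0,0,0],[0,0,0],-1],[[0,0,0],[0,0,0],-1],[[0,0,0],[0,0,0],-1],[[0,0,0],[0,0,0],-1],[[0,0,0],[0,0,0],-1],[[0,0,0],[0,0,0],-1]]'
```

```text
time: 17.32
tool_pos: [504.4, -115.1, 118.0]
tcp_rot: [3.141, 0.0, -2.96]
contact_force: [0.4, 0.3, -0.1]
grip_width: 36.0
finger_force: 0.0
time: 18.15
tool_pos: [504.6, -116.1, 118.1]
tcp_rot: [-3.14, 0.0, -2.961]
contact_force: [-0.9, -4.9, -1.5]
grip_width: 13.9
finger_force: 30.0
```

```bash
python3 -m pendant '[[[0,-0.03,0],[0,0,0],-1],[[0,0,0],[0,0,-0.5],-1],[[0,0,0],[0,0,-0.8],-1],[[0,0,0],[0,0,-0.8],-1],[[0,0,0],[0,0,-0.8],-1],[[0,0,0],[0,0,-0.8],-1],[[0,0,0],[0,0,-0.8],-1],[[0,0,0],[0,0,-0.5],-1],[[0,0,0],[0,0,0],-1],[[0,0,0],[0,0,0],-1]]'
```

```text
time: 18.98
tool_pos: [504.5, -116.6, 118.1]
tcp_rot: [-3.141, 0.001, 2.726]
contact_force: [0.9, -6.2, -1.9]
grip_width: 13.6
finger_force: 29.9
```

```bash
python3 -m pendant '[[[0,-0.03,0],[0,0,-0.5],-1],[[0,0,0],[0,0,-0.8],-1],[[0,0,0],[0,0,-0.8],-1],[[0,0,0],[0,0,-0.8],-1],[[0,0,0],[0,0,-0.8],-1],[[0,0,0],[0,0,-0.8],-1],[[0,0,0],[0,0,-0.7],-1],[[0,0,0],[0,0,-0.2],-1],[[0,0,0],[0,0,0],-1],[[0,0,0],[0,0,0],-1]]'
python3 - <<'E'
from plant import bot
o=bot.get_obs();print(o["tool_pos"],o["tcp_rot"],o["contact_force"],o["moment"],o["tau"][5])
E
```

```text
time: 19.82
tool_pos: [504.3, -117.0, 118.1]
tcp_rot: [-3.141, 0.0, 2.079]
contact_force: [-1.3, -3.4, 1.1]
grip_width: 14.2
finger_force: 30.0
[ 504.28538003 -117.01436464  118.09121167] [-3.14143109e+00  5.90487500e-05  2.07866817e+00] [-1.34344641 -3.39567144  1.09623223] [-0.65472616 -0.04156645  0.12348986] 0.2135968767106533
```

```bash
python3 -m pendant '[[[0,0,0],[0,0,0],-1],[[0,0,0],[0,0,0],-1],[[0,0,0],[0,0,0],-1],[[0,0,0],[0,0,0],-1],[[0,0,0],[0,0,0],-1],[[0,0,0],[0,0,0],-1],[[0,0,0],[0,0,0],-1],[[0,0,0],[0,0,0],-1],[[0,0,0],[0,0,0],-1],[[0,0,0],[0,0,0],-1]]'; python3 -m pendant '[[[0,0,0],[0,0,0],-1],[[0,0,0],[0,0,0],-1],[[0,0,0],[0,0,0],-1],[[0,0,0],[0,0,0],-1],[[0,0,0],[0,0,0],-1],[[0,0,0],[0,0,0],-1],[[0,0,0],[0,0,0],-1],[[0,0,0],[0,0,0],-1],[[0,0,0],[0,0,0],-1],[[0,0,0],[0,0,0],-1]]'; python3 -m pendant '[[[0,0,0],[0,0,0],-1],[[0,0,0],[0,0,0],-1],[[0,0,0],[0,0,0],-1],[[0,0,0],[0,0,0],-1],[[0,0,0],[0,0,0],-1],[[0,0,0],[0,0,0],-1],[[0,0,0],[0,0,0],-1],[[0,0,0],[0,0,0],-1],[[0,0,0],[0,0,0],-1],[[0,0,0],[0,0,0],-1]]'
python3 - <<'E'
from plant import bot
import cv2
cv2.imwrite("pics/j.png",cv2.resize(bot.capture("scene")[100:250,270:420],None,fx=4,fy=4,interpolation=cv2.INTER_CUBIC))
E
```

```text
time: 20.65
tool_pos: [504.3, -117.0, 118.1]
tcp_rot: [-3.141, 0.0, 2.076]
contact_force: [-1.5, -4.7, 2.0]
grip_width: 13.6
finger_force: 30.0
time: 21.48
tool_pos: [504.3, -117.0, 118.1]
tcp_rot: [-3.141, 0.0, 2.076]
contact_force: [-3.6, -4.4, 2.0]
grip_width: 13.8
finger_force: 30.0
time: 22.32
tool_pos: [504.3, -117.0, 118.1]
tcp_rot: [-3.141, -0.0, 2.076]
contact_force: [-2.7, -4.4, 1.7]
grip_width: 14.1
finger_force: 30.0
```

View pics/j.png

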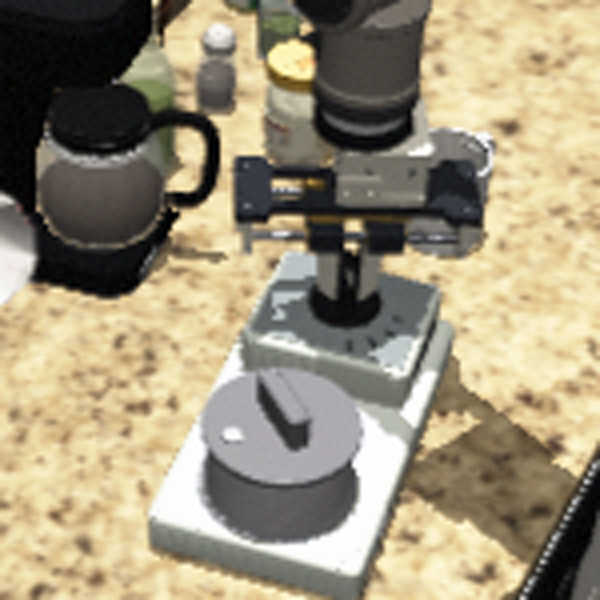

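The lid is home at crop (283,425), the dial is gripped and held at about 1.25 rad at crop (345,300), and the mug and jar are standing. I'll hand in now.

```bash
python3 -c "
from plant import bot
print(bot.close_job())"
```

```text
the job is handed in; nothing more can be done
None
```

I handed the job in with the lid home and released on the canister and the dial gripped at about 1.25 rad (by tool rotation) for over 2 s. In the last picture the lid sat flat and the mug and jar were upright; the tin wasn't in view. The hand-in call gave no verdict.

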